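Close up the loaded sample cooler

ROBOT

A 7-joint arm with a two-finger parallel gripper is mounted at the origin on the work surface. World frame = base frame: x ahead of the robot, y to its left, z up, the work surface at z = 0. Lengths are in m, angles in rad, forces in N, time in s.
With the tool pointing down it reaches from about 0.425 to 0.925 m from the base axis. Payload 6.8 kg.
Tool frame: the origin (TCP) lies midway between the tips of the shut fingers; the grasp point (between the pads) lies 19 mm behind it; z points along the fingers, y is the line along which they close (so a half turn about z gives the same grasp; the last joint's range is limited). The gripper opens to 85 mm and grips with 20 to 120 N. Pads are 22 mm wide; open, the fingers measure 114 mm over their backs; the gripper's body (76 mm by 85 mm) begins 54 mm behind the grasp point. The pads swing forward as they close: fully open they stand 13 mm farther back than shut.
Start: joints at [-1.396, 0.477, 0.022, 1.555, -0.011, 1.109, -0.083], TCP at [0.188, 0.648, 0.231] pointing down, gripper open.
Joint ranges: [-2.96, 2.96], [-0.34, 2.1], [-1.41, 1.46], [0.24, 2.44], [-1.37, 4.51], [0.17, 1.92], [-2.96, 2.96]. Speed limits (rad/s): [2.39, 2.39, 3.14, 3.14, 3.14, 3.14, 3.14].

INTERFACE

Orientations are given as [roll, pitch, yaw] about the fixed x, y, z axes, in that order (R = Rz(yaw) Ry(pitch) Rx(roll)).
In Python, from workcell import env gives the robot as it stands.
- The arm moves only by the tool step_arm, never from a script. Its arguments are lists of equal length, an entry for each row: "claw": the gripper command: -1 is fully open, 1 is shut, values between are in proportion; "delta_pos": the shift along the tool's x, y, z in m, a list of three; "yaw": the turn about the tool's z in degrees. A call has 1 to 8 rows; each row is the pose to reach, as a shift and turn from the pose commanded when the call began, along the tool's axes at that moment; what a row does not reach only later rows make up. A row lasts 1/8 s, in which the tool goes at most 62.5 mm and 10.7 degrees, less where a joint would pass 70% of its speed; a pose out of reach is approached as far as the arm can. A call with a gripper value outside its range is refused whole. The fingers move at their own pace and stop on an object; "squeeze" is the grip in N (left out, the last holds). Time passes only in rows, so rows that repeat a pose let the fingers close. It gives the time, the measured TCP pose, the force, the opening and the grip force at its end, in the units of the state.
- env.observe(): the state, without advancing time (a new reading comes with each control period).
- env.camera(name): name is "side" or "top"; returns the picture (400x640x3 uint8, red, green, blue); there is no depth.
- env.get_calibration(name): a dict with "fx", "fy", "cx", "cy" (pixels), "k1" (the pictures are not rectified: a ray, as slopes to the right and down, at radius r is drawn at 1 + k1 r^2 times it, then the intrinsics apply), "R" (3x3) and "t" (3): a world point X has camera coordinates R X + t. Camera axes: x right, y down, z forward; pixel columns grow to the right and rows downward; lengths in m; the calibration is good to about 2 mm. A picture is of the moment at which its call begins. get_calibration takes no time and is no camera call.
- env.hand_in(): hands the job in; it is judged then, once.
Trained networks look in the newest picture that a camera, given by its name, has taken for a name from the list of things; names that differ only in an ending like _2 or _b are one class to them, and where a whole thing is asked for, a point or a joint stands for the part that bears it (a point fixed in the world has none). Each returns a list of dicts, best first, with "p" (0 to 1); they miss things now and then, are a little off and sometimes report something else, mostly with a low value. They report only what shows in the picture. A call takes as long as a camera call. They do not tell look-alikes from the thing itself.
- env.find_in(camera, thing): "location" ([column, row] in pixels, amid what is visible of it).
- env.cut_out(camera, thing): "mask" (400x640 bool, what is visible of it) and "location" ([column, row] in pixels, amid what is visible of it).
- env.tip_of(camera, thing): "location" ([column, row] in pixels: a listed point, or the origin of a listed thing).
The state is a dict: "clock": time; "qpos": joint angles; "joint_vel": joint speeds; "joint_torque": joint torques, N m; "eef_pos": TCP position; "eef_rot": TCP orientation; "force": force on the tool from outside, world axes, zero at the start; "wrist_torque": the same for the moment, N m; "opening": finger opening in m; "gripper_force": force on a finger pad.
Only numpy, scipy, OpenCV 4.12 (cv2) and the standard library are available. Lean on these libraries where they do the work, as an engineer would, in place of code of your own. Each camera call takes 0.05 s, during which the arm holds its last target. There are 200 camera calls.

TASK

One of the two bench coolers has a yellow rack of blood tubes in its open drawer: with your fingertips push that drawer fully shut, then push the blue hatch on top of the same cooler sideways until it is against its stop and completely covers the square opening. Just push; lift nothing, leave the rack standing in the drawer, and leave the empty cooler and the other things on the bench as they are.

Things in the scene. Friction and masses are not known exactly. Their poses are not given: they have to be found in the camera images.
- loaded_cooler: the cooler whose drawer holds the yellow tube rack: fixed white box, 180 deep (x) x 190 wide (y) x 140 high (mm). Origin: centre of its underside. x points from the drawer front inwards (away from the robot at yaw 0), y left, z up. Flat top deck at z 140 with a 64 x 64 opening centred at x -5, y +35; a stop rib 12 high at y +83 to +89.
- loaded_drawer (a joint): how far the loaded cooler's drawer is out, in m: 0 = fully shut, 0.10 = its limit; grows along the cooler's -x. About 2.5 N of friction; it stays where left.
- loaded_drawer_front (a point): centre of the outer face of the loaded cooler's drawer front: flat grey panel, no handle, 186 wide x 108 high x 12 thick (mm), top edge at z 126. Axes as the cooler's; x is the way to push. Shut, the face is at cooler x -102. Tray behind it 130 long, 160 wide, walls up to z 62.
- loaded_hatch (a joint): how far the loaded cooler's hatch is open, in m: 0 = covers the opening, at its stop; 0.075 = fully open; grows along the cooler's -y. About 2 N of friction; it stays where left.
- loaded_hatch_top (a point): centre of the top of the loaded cooler's blue sliding hatch: solid block 90 x 90 x 24 mm lying on the deck, top at z 165. Axes as the cooler's. Pushed along the cooler's +y it covers the opening; its -y side face (45 mm from this point, z 141 to 165) is free to push on.
- spare_cooler: the identical cooler with an empty drawer, to be left alone: fixed white box, 180 deep (x) x 190 wide (y) x 140 high (mm). Origin: centre of its underside. x points from the drawer front inwards (away from the robot at yaw 0), y left, z up. Flat top deck at z 140 with a 64 x 64 opening centred at x -5, y +35; a stop rib 12 high at y +83 to +89.
- spare_drawer (a joint): how far the spare cooler's drawer is out, in m: 0 = fully shut, 0.10 = its limit; grows along the cooler's -x. About 2.5 N of friction; it stays where left.
- spare_drawer_front (a point): centre of the outer face of the spare cooler's drawer front: flat grey panel, no handle, 186 wide x 108 high x 12 thick (mm), top edge at z 126. Axes as the cooler's; x is the way to push. Shut, the face is at cooler x -102. Tray behind it 130 long, 160 wide, walls up to z 62.
- spare_hatch (a joint): how far the spare cooler's hatch is open, in m: 0 = covers the opening, at its stop; 0.075 = fully open; grows along the cooler's -y. About 2 N of friction; it stays where left.
- spare_hatch_top (a point): centre of the top of the spare cooler's blue sliding hatch: solid block 90 x 90 x 24 mm lying on the deck, top at z 165. Axes as the cooler's. Pushed along the cooler's +y it covers the opening; its -y side face (45 mm from this point, z 141 to 165) is free to push on.
- rack: yellow tube rack, 56 x 136 x 50 mm, with 12 capped tubes reaching 85 mm above its underside, together about 0.25 kg, standing loose in the loaded cooler's drawer at most 60 mm behind the front panel (caps up to z 111 mm, below the panel's top edge). Origin: centre of its underside.
- reagent: bystander: amber bottle with blue cap, 56 mm diameter, 115 mm high, loose. Origin: centre of its underside.
- jar: bystander: clear specimen jar with red cap, 60 mm diameter, 75 mm high, loose. Origin: centre of its underside.
- tipbox: bystander: green pipette tip box with clear cover, 62 x 62 x 67 mm, loose. Origin: centre of its underside.
Things that resemble listed ones, but are neither listed nor needed, are in the scene too. What is shaped like the rack but purple is not meant.

How it is judged:
On the way, in this order (a step that is already met when the one before it is completed fails the run):
1. the loaded drawer is pushed fully shut while the hatch still leaves the opening uncovered (value of joint loaded_drawer below 0.006 m and value of joint loaded_hatch above 0.02 m), for 0.2 s.
2. the hatch of the same cooler is pushed over the opening (value of joint each of loaded_drawer, loaded_hatch below 0.006 m), for 0.2 s.
At the end, for the whole second after the job is handed in: the loaded cooler's drawer is shut to within 6 mm and its hatch is home to within 6 mm, the rack stands upright and still in the drawer, the spare cooler's drawer and hatch are within 10 mm of where they were, and the bystanders stand within 20 mm of where they were (all of step 2 and x of rack in the frame of loaded_drawer_front between 0.03 and 0.13 m and z of rack in the frame of loaded_drawer_front below -0.03 m and angle between each of rack, reagent, jar, tipbox's own z axis and vertical below 0.2 rad and linear speed of rack below 0.02 m/s and distance of each of spare_drawer_front, spare_hatch_top from where it was at the start of the episode below 0.01 m and distance of each of reagent, jar, tipbox from where it was at the start of the episode below 0.02 m); the robot touches nothing.
It fails at once if the rack is lifted or tipped in the drawer (z of rack in the frame of loaded_drawer_front above -0.03 m or angle between rack's own z axis and vertical above 0.3 rad).
It fails at once if the empty cooler's drawer or hatch is moved by more than 10 mm (distance of any of spare_drawer_front, spare_hatch_top from where it was at the start of the episode above 0.01 m).
It fails at once if a bystander is shifted by more than 20 mm, lifted or tipped (distance of any of reagent, jar, tipbox from where it was at the start of the episode above 0.02 m or angle between any of reagent, jar, tipbox's own z axis and vertical above 0.3 rad).
It also fails if it takes over 48 s, if anything falls off the work surface, if the arm or the gripper's body presses on something with over 40 N, if the wrist force passes 120 N, or if a joint passes its speed limit or range.

## Working session

There is one attempt and no reset: what is moved stays moved. The work goes in short steps, Python scripts to look and compute and a tool call to move; the robot and the scene stay as the last step left them, time stands still between calls to the robot, and variables do not carry over. Pictures are saved under pics/ and viewed, at most 10 in all, crops included, and the job is handed in when it is done.

Besides the shell and the picture viewer there is one more tool, called after "Emit:" as name([rows], argument=value, ...), one row to a line, values as JSON. step_arm: Moves the arm, as the interface text tells. Its arguments: {"type":"object","properties":{"claw":{"type":"array"},"delta_pos":{"type":"array"},"yaw":{"type":"array"},"squeeze":{"type":"number"}},"required":["claw","delta_pos","yaw"]}

```bash
mkdir -p pics; ls; python3 - <<'E'
from workcell import env
import cv2,numpy as np
for c in("side","top"):
    im=env.camera(c); cv2.imwrite(f"pics/{c}0.png",im[:,:,::-1])
    k=env.get_calibration(c); print(c,{a:np.round(b,3).tolist() for a,b in k.items()})
s=env.observe(); print(s["clock"],s["eef_pos"],s["eef_rot"],s["opening"])
for c in("side","top"):
  for t in("loaded_cooler","loaded_drawer_front","loaded_hatch_top","rack","reagent","jar","tipbox"):
    print(c,t,[(np.round(d["location"]).tolist(),round(d["p"],2)) for d in env.tip_of(c,t)])
E
```

```text
pics
side {'fx': 435.888, 'fy': 435.888, 'cx': 313.684, 'cy': 196.467, 'k1': 0.018, 'R': [[-0.998, -0.063, 0.015], [-0.049, 0.591, -0.805], [0.042, -0.805, -0.592]], 't': [0.503, 0.117, 1.023]}
top {'fx': 369.354, 'fy': 369.354, 'cx': 324.988, 'cy': 199.789, 'k1': -0.009, 'R': [[0.101, -0.995, -0.0], [-0.969, -0.099, -0.228], [0.227, 0.023, -0.974]], 't': [-0.045, 0.526, 0.926]}
0.1 [0.1882035  0.64769803 0.2304119 ] [-3.13996182e+00  1.19122293e-04  2.85882942e+00] 0.08570246831160329
side loaded_cooler [([262.0, 190.0], 0.74)]
side loaded_drawer_front [([322.0, 171.0], 0.63)]
side loaded_hatch_top [([260.0, 136.0], 0.6)]
side rack [([361.0, 166.0], 0.97), ([265.0, 190.0], 0.74), ([300.0, 184.0], 0.67)]
side reagent [([313.0, 162.0], 0.58)]
side jar [([253.0, 373.0], 0.63)]
side tipbox [([340.0, 369.0], 0.7)]
top loaded_cooler [([394.0, 166.0], 0.94)]
top loaded_drawer_front [([401.0, 219.0], 0.65)]
top loaded_hatch_top [([406.0, 151.0], 0.77)]
top rack [([440.0, 273.0], 0.86), ([397.0, 205.0], 0.66)]
top reagent [([452.0, 220.0], 0.81)]
top jar [([209.0, 175.0], 0.89)]
top tipbox [([396.0, 201.0], 0.65), ([200.0, 225.0], 0.55)]
```

View pics/top0.png

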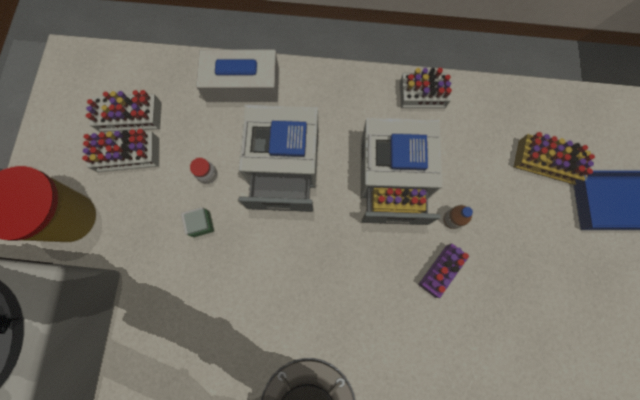

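View pics/side0.png

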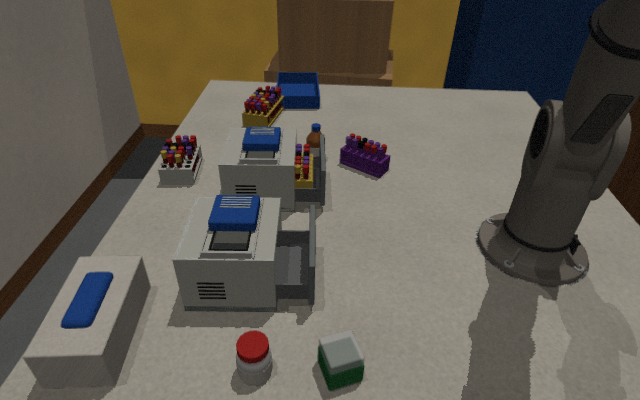

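The candidates are the cooler at top (400,165), whose drawer holds a yellow rack at (400,200), and the cooler at (280,150), whose drawer is empty. The first one is the loaded cooler. The purple rack (443,270) and the yellow rack in the open (555,157) are decoys. I'll confirm this in an enlarged crop and measure from it.

```bash
cat > h.py <<'E'
from workcell import env
import cv2,numpy as np
def ray(c,uv):
    k=env.get_calibration(c); K=np.array([[k["fx"],0,k["cx"]],[0,k["fy"],k["cy"]],[0,0,1]]);R=np.array(k["R"]);t=np.array(k["t"])
    n=cv2.undistortPoints(np.array([[uv]],float),K,np.array([k["k1"],0,0,0.]))[0,0]
    return -R.T@t, R.T@np.array([*n,1])
def at_z(c,uv,z):
    o,d=ray(c,uv); return o+d*(z-o[2])/d[2]
def proj(c,X):
    k=env.get_calibration(c); K=np.array([[k["fx"],0,k["cx"]],[0,k["fy"],k["cy"]],[0,0,1]])
    return cv2.projectPoints(np.array(X,float).reshape(-1,3),cv2.Rodrigues(np.array(k["R"]))[0],np.array(k["t"],float),K,np.array([k["k1"],0,0,0.]))[0][:,0]
E
python3 - <<'E'
from h import *
im=cv2.imread("pics/top0.png")[110:235,350:485]
cv2.imwrite("pics/crop1.png",cv2.resize(im,None,fx=4.8,fy=4.8,interpolation=cv2.INTER_CUBIC))
print("tcp",proj("top",[.188,.648,.231]),proj("side",[.188,.648,.231]))
# marks
for n,uv,z in [("reagentbase",(452,220),0),("purple",(440,273),0),("jar",(209,175),0),("hatch",(406,151),.165)]: print(n,at_z("top",uv,z).round(3))
for c in("top","side"): print(c,"cam",ray(c,(320,200))[0].round(3))
# minimum-area rectangle of blue hatches
hsv=cv2.cvtColor(cv2.imread("pics/top0.png"),cv2.COLOR_BGR2HSV)
m=cv2.inRange(hsv,(105,120,50),(130,255,255))
m[:, :360]=0; m[:,435:]=0;m[:125]=0;m[180:]=0
r=cv2.minAreaRect(cv2.findNonZero(cv2.morphologyEx(m,cv2.MORPH_CLOSE,np.ones((7,7)))));print(r,[at_z("top",p,.165).round(3).tolist() for p in cv2.boxPoints(r)])
E
```

```text
tcp [[  1.43315888 309.34902963]] [[646.0533827  560.25254295]]
reagentbase [ 0.52  -0.351  0.   ]
purple [ 0.37  -0.322  0.   ]
jar [0.581 0.351 0.   ]
hatch [ 0.646 -0.18   0.165]
top cam [ 0.304 -0.014  1.022]
side cam [0.465 0.785 0.693]
((409.0, 151.0), (32.0, 34.0), 90.0) [[0.685, -0.143, 0.165], [0.694, -0.227, 0.165], [0.61, -0.23, 0.165], [0.602, -0.148, 0.165]]
```

View pics/crop1.png

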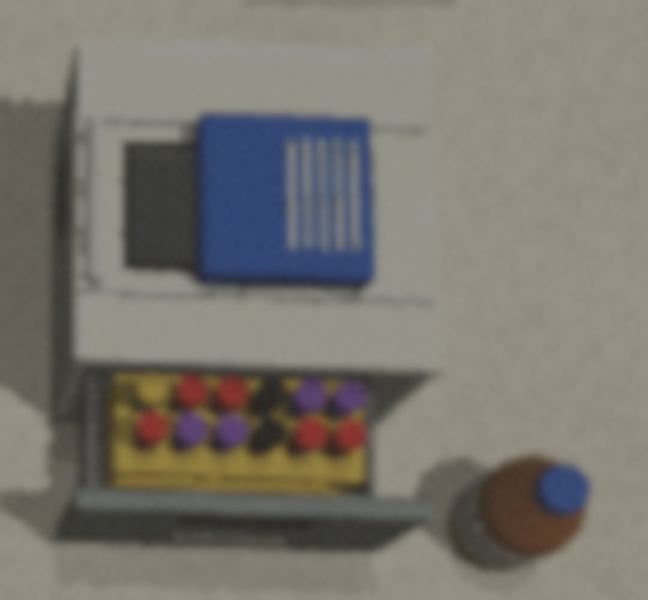

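The crop shows the yellow rack in the drawer of this cooler, with the panel's top edge near row 510 of the crop, the hatch at (285,200) to the right of the opening, and the bottle right next to the panel's right edge. This is the loaded cooler.

```bash
python3 - <<'E'
from h import *
f=lambda u,v:(350+u/4.8-.5+.1,110+v/4.8-.5+.1)
for n,p,z in [("deckFL",(75,360),.14),("deckFR",(440,372),.14),("deckBL",(80,47),.14),("deckBR",(435,47),.14),
 ("hBL",(200,115),.165),("hBR",(370,118),.165),("hFR",(373,283),.165),("hFL",(200,278),.165),
 ("panFL",(75,512),.126),("panFR",(430,520),.126),("panBL",(78,490),.126),("panBR",(425,500),.126),
 ("cap",(565,488),.115)]: print(n,at_z("top",f(*p),z).round(3)[:2])
s=env.observe();print(s["clock"],s["eef_pos"],s["eef_rot"])
E
```

```text
deckFL [ 0.558 -0.088]
deckFR [ 0.571 -0.276]
deckBL [ 0.732 -0.078]
deckBR [ 0.752 -0.268]
hBL [ 0.689 -0.141]
hBR [ 0.696 -0.229]
hFR [ 0.606 -0.234]
hFL [ 0.6   -0.146]
panFL [ 0.481 -0.096]
panFR [ 0.495 -0.278]
panBL [ 0.493 -0.097]
panBR [ 0.506 -0.275]
cap [ 0.522 -0.351]
0.8 [0.18835624 0.64819003 0.23129893] [-3.14158123e+00 -2.93510093e-06  2.85875766e+00]
```

Emit:
step_arm([
  [-0.048,-0.04,-0.02],
  [-0.096,-0.08,-0.02],
  [-0.15,-0.12,-0.02],
  [-0.2,-0.16,-0.02],
  [-0.25,-0.2,-0.02],
  [-0.295,-0.24,-0.02],
  [-0.34,-0.28,-0.02],
  [-0.38,-0.32,-0.02],
], claw=[1,1,1,1,1,1,1,1], yaw=[0,0,0,-5,-10,-15,-20,-20])

```text
clock: 1.8
eef_pos: [0.465, 0.2333, 0.2517]
eef_rot: [3.141, 0.001, -3.074]
force: [1.5, 0.3, 1.3]
opening: 0.0
gripper_force: 0.0
```

Emit:
step_arm([
  [0,-0.06,0],
  [0,-0.12,0],
  [0,-0.18,0],
  [0,-0.24,0],
  [0.01,-0.3,0],
  [0.03,-0.35,0],
  [0.05,-0.39,0.0],
  [0.067,-0.423,0.0],
], claw=[1,1,1,1,1,1,1,1], yaw=[0,0,0,0,0,0,0,0])

```text
clock: 2.8
eef_pos: [0.4242, -0.1933, 0.2516]
eef_rot: [-3.142, 0.001, -3.077]
force: [0.3, -0.1, -0.5]
opening: -0.0003
gripper_force: 0.0
```

Emit:
step_arm([
  [0,0,0.06],
  [0,0,0.12],
  [0,0,0.155],
  [0,0,0.155],
], claw=[1,1,1,1], yaw=[0,0,0,0])

```text
clock: 3.3
eef_pos: [0.4232, -0.1911, 0.0946]
eef_rot: [3.14, -0.005, -3.076]
force: [0.5, 0.6, 0.6]
opening: 0.0002
gripper_force: 0.0
```

Emit:
step_arm([
  [-0.02,0,0],
  [-0.035,0,0],
  [-0.045,0,0],
  [-0.055,0,0],
  [-0.065,0,0],
  [-0.075,0,0],
  [-0.085,0,0],
  [-0.095,0,0],
], claw=[1,1,1,1,1,1,1,1], yaw=[0,0,0,0,0,0,0,0])

```text
clock: 4.3
eef_pos: [0.5203, -0.1852, 0.0962]
eef_rot: [3.142, -0.0, -3.075]
force: [-3.6, -0.5, 2.7]
opening: 0.0001
gripper_force: 1.6
```

Emit:
step_arm([
  [-0.006,0,0],
  [-0.012,0,0],
  [-0.018,0,0],
  [-0.02,0,0],
], claw=[1,1,1,1], yaw=[0,0,0,0])

```text
clock: 4.8
eef_pos: [0.5401, -0.1838, 0.0962]
eef_rot: [-3.142, 0.0, -3.075]
force: [-2.0, 0.1, 1.9]
opening: -0.0001
gripper_force: 1.3
```

Contact is at about the drawer's friction force. I'll continue in small steps until it meets the stop.

Emit:
step_arm([
  [-0.002,0,0],
  [-0.004,0,0],
  [-0.005,0,0],
  [-0.005,0,0],
], claw=[1,1,1,1], yaw=[0,0,0,0])

```text
clock: 5.3
eef_pos: [0.5426, -0.1836, 0.0961]
eef_rot: [3.14, -0.004, -3.076]
force: [-8.3, 0.4, 6.5]
opening: 0.0001
gripper_force: 4.2
```

Emit:
step_arm([
  [-0.002,0,0],
  [-0.004,0,0],
  [-0.004,0,0],
  [-0.004,0,0],
], claw=[1,1,1,1], yaw=[0,0,0,0])

```text
clock: 5.8
eef_pos: [0.5426, -0.1837, 0.0956]
eef_rot: [3.138, -0.011, -3.078]
force: [-19.2, 1.6, 13.7]
opening: -0.0002
gripper_force: 9.6
```

Emit:
step_arm([
  [0.03,0,0],
  [0.06,0,-0.01],
  [0.06,0,-0.07],
  [0.06,0,-0.13],
  [0.06,0,-0.14],
  [0.06,0,-0.14],
], claw=[1,1,1,1,1,1], yaw=[0,0,0,0,0,0])

```text
clock: 6.55
eef_pos: [0.4897, -0.1871, 0.2368]
eef_rot: [-3.142, 0.003, -3.075]
force: [0.2, 0.3, -1.3]
opening: -0.0
gripper_force: 0.0
```

```bash
python3 - <<'E'
from h import *
im=env.camera("top"); cv2.imwrite("pics/crop2.png",cv2.resize(im[110:235,350:485,::-1],None,fx=4.8,fy=4.8,interpolation=cv2.INTER_CUBIC))
im=env.camera("side"); cv2.imwrite("pics/side2.png",cv2.resize(im[100:320,150:400,::-1],None,fx=2.7,fy=2.7,interpolation=cv2.INTER_CUBIC))
s=env.observe();print(s["clock"],s["eef_pos"],s["eef_rot"])
E
```

```text
6.65 [ 0.48833478 -0.18676271  0.23491309] [ 3.14104959e+00 -1.77990565e-03 -3.07495199e+00]
```

View pics/side2.png

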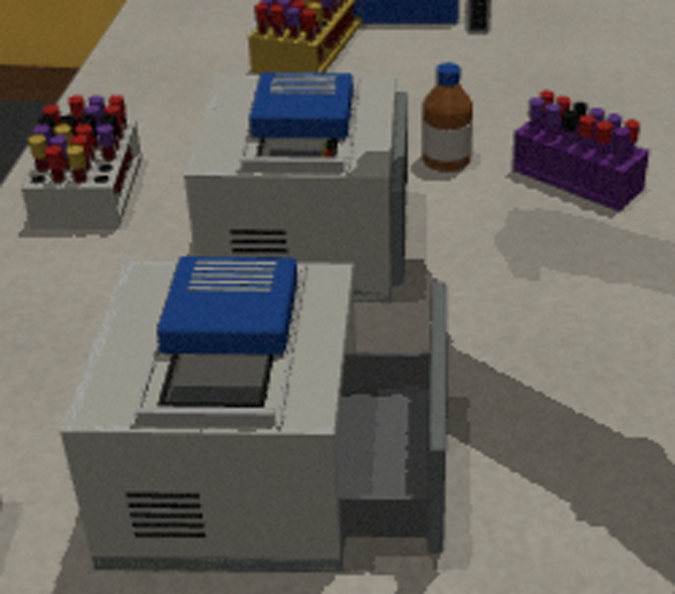

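View pics/crop2.png

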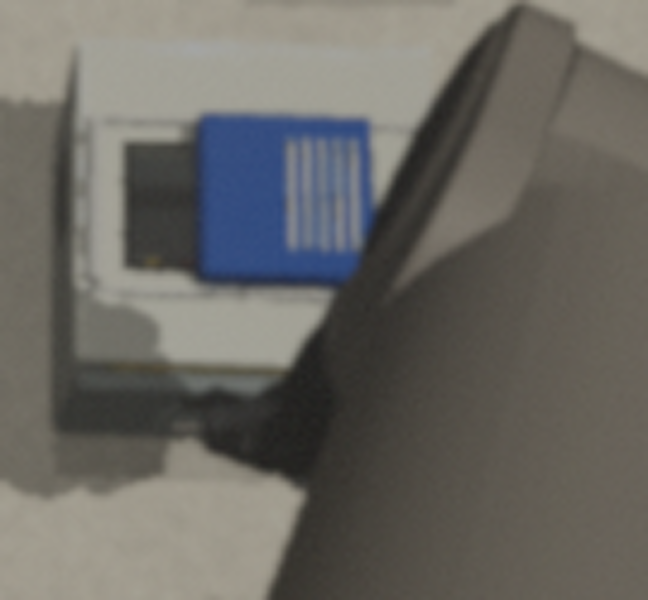

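The drawer is shut (face flush at side-crop (400,190)). The hatch is still open, the rack isn't visibly disturbed and the bottle hasn't moved. Next I'll push the hatch from its -y side.

Emit:
step_arm([
  [-0.04,-0.04,0],
  [-0.08,-0.08,0],
  [-0.12,-0.106,0],
  [-0.159,-0.106,0],
  [-0.159,-0.106,0.02],
  [-0.159,-0.106,0.06],
  [-0.159,-0.106,0.084],
  [-0.159,-0.106,0.084],
], claw=[1,1,1,1,1,1,1,1], yaw=[0,0,0,0,0,0,0,0])

```text
clock: 7.65
eef_pos: [0.6515, -0.2814, 0.1479]
eef_rot: [3.139, -0.007, -3.076]
force: [0.3, 0.1, -0.2]
opening: -0.0001
gripper_force: 0.0
```

Emit:
step_arm([
  [0,0.015,-0.003],
  [0,0.025,-0.003],
  [0,0.033,-0.003],
  [0,0.041,-0.003],
  [0,0.049,-0.003],
  [0,0.057,-0.003],
  [0,0.065,-0.003],
  [0,0.07,-0.003],
], claw=[1,1,1,1,1,1,1,1], yaw=[0,0,0,0,0,0,0,0])

```text
clock: 8.65
eef_pos: [0.6502, -0.2121, 0.1557]
eef_rot: [-3.142, 0.001, -3.075]
force: [1.4, -2.2, 4.1]
opening: 0.0001
gripper_force: 1.7
```

Emit:
step_arm([
  [0,0.004,0],
  [0,0.008,0],
  [0,0.01,0],
  [0,0.01,0],
], claw=[1,1,1,1], yaw=[0,0,0,0])

```text
clock: 9.15
eef_pos: [0.649, -0.2023, 0.155]
eef_rot: [3.141, -0.001, -3.075]
force: [1.9, -1.1, 1.5]
opening: -0.0001
gripper_force: 1.0
```

Emit:
step_arm([
  [0,0.003,0.002],
  [0,0.006,0.002],
  [0,0.009,0.002],
  [0,0.009,0.002],
], claw=[1,1,1,1], yaw=[0,0,0,0])

```text
clock: 9.65
eef_pos: [0.6485, -0.1997, 0.1534]
eef_rot: [-3.133, 0.002, -3.079]
force: [4.4, -14.0, -2.6]
opening: -0.0001
gripper_force: 7.0
```

Emit:
step_arm([
  [0,0.002,0],
  [0,0.003,0],
  [0,0.003,0],
], claw=[1,1,1], yaw=[0,0,0])

```text
clock: 10.02
eef_pos: [0.6484, -0.1995, 0.1536]
eef_rot: [-3.13, 0.003, -3.081]
force: [6.2, -19.6, -3.6]
opening: -0.0001
gripper_force: 9.7
```

Emit:
step_arm([
  [0,-0.03,0],
  [0,-0.05,-0.01],
  [0,-0.05,-0.06],
  [0,-0.05,-0.1],
  [0,-0.1,-0.12],
  [0,-0.15,-0.12],
  [0,-0.2,-0.12],
  [0,-0.2,-0.12],
], claw=[1,1,1,1,1,1,1,1], yaw=[0,0,0,0,0,0,0,0])

```text
clock: 11.02
eef_pos: [0.659, -0.3955, 0.2729]
eef_rot: [-3.14, -0.003, -3.082]
force: [-0.1, 0.2, -0.1]
opening: -0.0002
gripper_force: 0.0
```

```bash
python3 - <<'E'
from h import *
im=env.camera("top"); cv2.imwrite("pics/top3.png",im[:,:,::-1])
im=env.camera("side"); cv2.imwrite("pics/side3.png",cv2.resize(im[100:320,150:400,::-1],None,fx=2.7,fy=2.7,interpolation=cv2.INTER_CUBIC))
s=env.observe();print(s["clock"],s["eef_pos"],s["force"])
E
```

```text
11.125 [ 0.66141948 -0.39011837  0.27288295] [-0.03931536  0.91691172 -0.38229003]
```

View pics/side3.png

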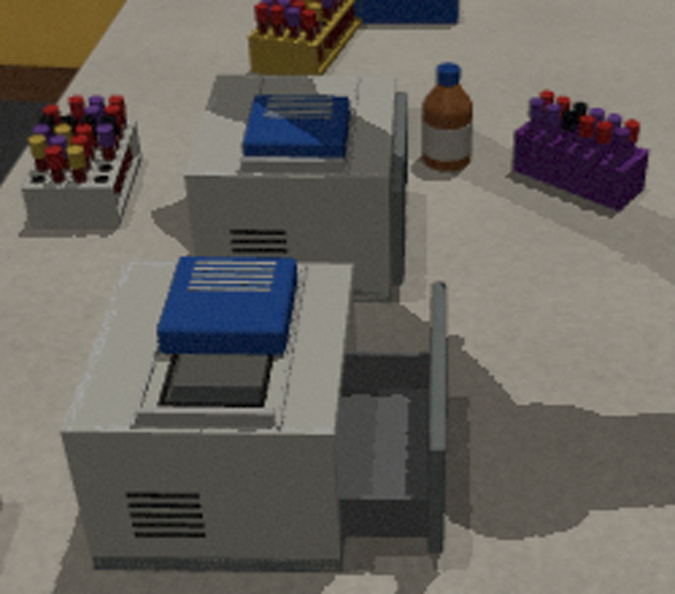

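View pics/top3.png

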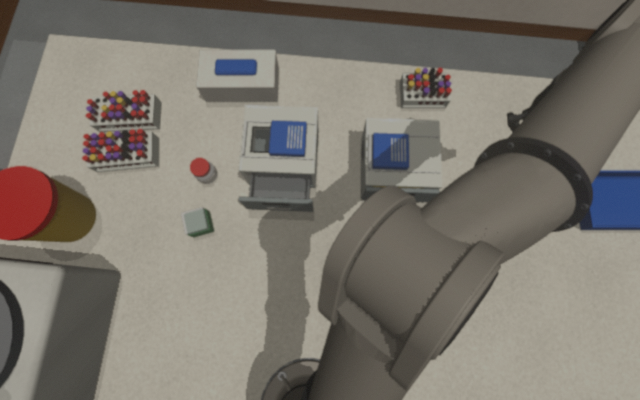

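The hatch covers the opening and sits against the rib (top 390,151), and the drawer is still shut. The spare cooler, jar (203,170), tip box (198,222) and bottle haven't moved, and the arm is clear.

```bash
python3 -c "
from workcell import env
print(env.hand_in())"
```

```text
the job is handed in; nothing more can be done
None
```

I pushed the loaded cooler's drawer fully shut, then its hatch against the stop over the opening, and handed the job in at about 11 s. The last pictures showed the spare cooler and bystanders where they were; the judge returned no verdict, and I didn't see the rack again once the hatch covered it.

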